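# Hold a lacquered ball in the raking light

### The job

Light the inspection lamp by pushing its small sunken switch with the nail punch, then stand the punch back in the hole of its wooden block. Next pick up the carrying tray by its handle, keeping the freshly lacquered red ball in its pocket without touching the ball, and finish while still holding the tray in the air, level and still, with the ball about 13 cm in front of the lamp's lit face and centred on it. Leave everything else as it is.

Things in the scene. Friction and masses are not known exactly. Their poses are not given: they have to be found in the camera images.
- lamp: raking lamp, fixed: dark steel base 130 x 180 x 26 mm (x, y, height); over it a black LED head in a yellow yoke, 26 mm thick, 214 mm wide over the yoke, from 80 to 170 mm above the bench. Origin: centre of the base's underside. It shines towards its own -x; the lit face is the plane x = +20 mm, its middle 125 mm up. Switch well with yellow ring in the base's top at x = -40, y = -55 mm
- lamp_spot (a point): point in the air 130 mm in front of the middle of the lit face, 125 mm above the bench, where the centre of the ball is to be held; its axes are those of the lamp (x points towards the lit face, z up)
- switch (a joint): travel of the lamp's red spring switch: 0 = up, 0.004 m = fully down. The spring starts at about 1.4 N and takes 4.5 N to push fully down; it counts as pushed past 3 mm. Momentary: it lights the lamp when pushed, springs back, and more pushes do no harm
- switch_top (a point): centre of the top of the red switch cap (12 mm across), which lies 6 mm below the base's top at the bottom of a round well 14 mm across, 20 mm above the bench when up; moves down with the switch
- block: dark walnut block 70 x 70 x 58 mm, fixed to the bench, with one round upright hole in its middle, 14 mm across and 50 mm deep. Origin: centre of its underside
- block_hole (a point): centre of the mouth of the block's hole, 58 mm above the bench
- punch: steel nail punch, 150 mm long, 110 g, round: a pin 5 mm across for the first 10 mm from the tip, then a cone, and from 22 mm to 140 mm from the tip a knurled shank 12 mm across; chamfered head. It starts standing tip down in the block's hole with its tip on the hole's floor, 100 mm showing; it may lean up to 5 degrees. Origin at the tip, z along the punch towards the head
- punch_tip (a point): tip of the nail punch
- tray: brown wooden tray, loose, 0.18 to 0.37 kg: board 170 x 100 x 12 mm (x, y, height) with two pockets 35 mm across, 4 mm deep at x = +-47 mm; the ball is in the +x one, the other is empty. Over the middle stands a bridge handle: posts 14 mm square at y = +-43 mm and a dark crossbar along y, 100 mm long. Origin: centre of the underside. Its +x (ball) end starts turned roughly towards the lamp
- tray_grip (a point): middle of the tray's dark crossbar, which is 14 mm thick (tray x) and reaches from 86 to 110 mm above the underside; this point is at 98 mm. Pinch the bar here, fingers closing along the tray's x
- tray_pocket (a point): where the centre of the ball is when it sits in the middle of its pocket: 47 mm from the tray's middle along its +x, 28 mm above the tray's underside; the ball can roll about 5 mm any way and climbs out if the tray tips past some 35 degrees
- ball: freshly lacquered red wooden ball, 40 mm across, 24 g, loose in the tray's +x pocket. Its axes turn as it rolls
- ball_center (a point): centre of the red ball
- glue: bystander: cream glue bottle with a blue cap, 58 mm across, 150 mm tall, loose. It stands about where the block might be: the two swap places
- hammer: bystander: hammer lying on the far part of the bench
- driver: bystander: yellow-handled screwdriver lying on the far part of the bench
There are look-alikes about, which are no part of the job. What is meant by the ball is not blue, green or white, and is the smaller of those in its own colour.

How it is judged:
By the outcome, as a careful person would: the job done as asked, in the order asked, and still so for the second after the job is handed in, while the arm keeps its last pose, push and grip.
It also fails if it takes over 72 s, if anything falls off the work surface, if the arm or the gripper's body presses on something with over 40 N, if the wrist force passes 120 N, or if a joint passes its speed limit or range.

### The arm

A 6-joint arm with a two-finger parallel gripper is mounted at the origin on the work surface. World frame = base frame: x ahead of the robot, y to its left, z up, the work surface at z = 0. Lengths are in m, angles in rad, forces in N, time in s.
With the tool pointing down it reaches from about 0.375 to 0.9 m from the base axis. Payload 3.1 kg.
Tool frame: the origin (TCP) lies between the finger pads; the fingertips stand manip.finger_overhang ahead of it and the grasp point (between the pads) lies 5 mm behind it (manip.finger_overhang is the distance from the TCP to the fingertips, in m); z points along the fingers, y is the line along which they close (so a half turn about z gives the same grasp; the last joint's range is limited). The gripper opens to 85 mm and grips with 20 to 120 N. Pads are 22 mm wide; open, the fingers measure 114 mm over their backs; the gripper's body (76 mm by 85 mm) begins 54 mm behind the grasp point. The pads swing forward as they close: fully open they stand 13 mm farther back than shut.
Start: joints at [-1.335, 0.527, 1.433, -0, 1.181, -0.178], TCP at [0.251, -0.572, 0.245] pointing down, gripper open.
Joint ranges: [-3.08, 3.08], [-0.75, 2.2], [0.22, 2.44], [-1.43, 4.57], [0, 2.65], [-2.85, 2.85]. Speed limits (rad/s): [2.79, 2.79, 3.14, 3.14, 3.14, 3.14].

### API

Orientations are given as a unit quaternion [x, y, z, w].
In Python, from station import manip gives the robot as it stands.
- The arm moves only by the tool drive_tool, never from a script. Its argument "plan" is a list of rows, each a list of 7 numbers: the shift along the tool's x, y, z in m, then the turn, a rotation vector about the tool's x, y, z in degrees, then the opening, from -1 (shut) to 1 (fully open). In form: [[x, y, z, wx, wy, wz, gripper], ...]. A call has 1 to 10 rows; each row shifts and turns the commanded pose from where the row before left it, along the tool's axes as they then stand; what a row does not reach is not made up. A row lasts 1/10 s, in which the tool goes at most 50 mm and 8.59 degrees, less where a joint would pass 70% of its speed; a pose out of reach is approached as far as the arm can. A call is refused whole if a number of a shift passes 0.05 or a number of a turn 8.59, either way. A call with a gripper value outside its range is refused whole. The fingers move at their own pace and stop on an object; "newtons" is the grip in N (left out, the last holds). Time passes only in rows, so rows that do not move let the fingers close. It gives the time, the measured TCP pose, the force, the opening and the grip force at its end, in the units of the state.
- manip.sense(): the state, without advancing time (a new reading comes with each control period).
- manip.snapshot(name): name is "side" or "top" or "wrist"; returns a dict with "image" (400x640x3 uint8, red, green, blue), "z_map" (400x640 float32, m along the optical axis (not along the pixel's ray), 0 where there is no reading), "fov_y" (degrees; the focal length in pixels is half the picture's height over the tangent of half this angle, whatever the lens; pixels are square), "cx", "cy" (the principal point, pixels), "extrinsics" (4x4, takes a point from camera to world coordinates); the wrist camera has in their place "mount" (4x4, takes a point from camera to tool coordinates, whose origin is the TCP and whose axes are the flange's). Camera axes: x right, y up, looking along -z (the intrinsics and any distortion apply to the point x, -y, -z); pixel columns grow to the right and rows downward; lengths in m; the calibration is good to about 2 mm. A picture is of the moment at which its call begins: read the wrist's pose just before it.
- manip.sign_off(): hands the job in; it is judged then, once.
The state is a dict: "t": time; "q": joint angles; "qd": joint speeds; "tau": joint torques, N m; "tcp_pos": TCP position; "tool_rot": TCP orientation; "force": force on the tool from outside, world axes, zero at the start; "ft_torque": the same for the moment, N m; "finger_gap": opening from 0.0 (shut) to 1.0 (fully open); "gripper_force": force on a finger pad.
Only numpy, scipy, OpenCV 4.12 (cv2) and the standard library are available. Lean on these libraries where they do the work, as an engineer would, in place of code of your own. Each camera call takes 0.05 s, during which the arm holds its last target. There are 200 camera calls.

## Working session

There is one attempt and no reset: what is moved stays moved. The work goes in short steps, Python scripts to look and compute and a tool call to move; the robot and the scene stay as the last step left them, time stands still between calls to the robot, and variables do not carry over. Pictures are saved under pics/ and viewed, at most 12 in all, crops included, and the job is handed in when it is done.

Besides the shell and the picture viewer there is one more tool, called after "Call:" by a JSON object that holds its "method" and its "body", one argument or row to a line. drive_tool: Moves the arm, as the interface text tells. Its arguments: {"type":"object","properties":{"plan":{"type":"array"},"newtons":{"type":"number"}},"required":["plan"]}

```bash
mkdir -p pics
cat > h.py <<'E'
import numpy as np, cv2
from scipy.spatial.transform import Rotation as R
from station import manip
def snap(n):
    s=manip.sense(); d=manip.snapshot(n)
    if 'extrinsics' in d: T=np.array(d['extrinsics'])
    else:
        W=np.eye(4);W[:3,:3]=R.from_quat(s['tool_rot']).as_matrix();W[:3,3]=s['tcp_pos'];T=W@np.array(d['mount'])
    d['T']=T; d['f']=200/np.tan(np.radians(d['fov_y'])/2); return d
def ray(d,u,v):
    c=np.array([(u-d['cx'])/d['f'],-(v-d['cy'])/d['f'],-1.]); return d['T'][:3,3],d['T'][:3,:3]@c
def onplane(d,u,v,z):
    o,r=ray(d,u,v); return o+r*(z-o[2])/r[2]
def cloud(d):
    v,u=np.mgrid[0:400,0:640]; z=d['z_map']
    c=np.stack([(u-d['cx'])/d['f']*z,-(v-d['cy'])/d['f']*z,-z],-1)
    P=c@d['T'][:3,:3].T+d['T'][:3,3]; P[z==0]=np.nan; return P
def save(d,n): cv2.imwrite('pics/'+n+'.png',d['image'][:,:,::-1])
E
python3 - <<'E'
from h import *
for n in('top','side','wrist'):
    d=snap(n); save(d,n+'0'); print(n,d['f'],d['cx'],d['cy'],d['T'].round(3).tolist(),[k for k in d])
    np.savez(n+'0.npz',image=d['image'],z_map=d['z_map'],T=d['T'],f=d['f'],cx=d['cx'],cy=d['cy'])
print(manip.finger_overhang,manip.sense())
E
```

```text
top 428.4686431071822 318.8402396803537 190.1903105509278 [[-0.004, 0.985, -0.175, 0.363], [-1.0, -0.006, -0.011, 0.017], [-0.012, 0.175, 0.984, 1.204], [0.0, 0.0, 0.0, 1.0]] ['image', 'z_map', 'fov_y', 'cx', 'cy', 'extrinsics', 'T', 'f']
side 445.33615237977205 314.4504507148504 197.27917497316895 [[0.999, 0.036, -0.034, 0.507], [-0.048, 0.53, -0.846, -0.944], [-0.012, 0.847, 0.531, 0.69], [0.0, 0.0, 0.0, 1.0]] ['image', 'z_map', 'fov_y', 'cx', 'cy', 'extrinsics', 'T', 'f']
wrist 358.59521378945567 318.7354328923798 202.01768436916174 [[0.401, 0.88, 0.253, 0.314], [-0.916, 0.386, 0.11, -0.543], [-0.001, -0.276, 0.961, 0.373], [0.0, 0.0, 0.0, 1.0]] ['image', 'z_map', 'fov_y', 'cx', 'cy', 'mount', 'T', 'f']
0.014 {'t': 0.15, 'q': array([-1.33551142e+00,  5.28271029e-01,  1.43360201e+00,  2.53842228e-05,
        1.18142247e+00, -1.78528180e-01]), 'qd': array([ 4.89137641e-05, -2.81056250e-03, -3.09414350e-03,  1.01085650e-03,
       -1.02732373e-03, -3.48588717e-04]), 'tau': array([ 7.34347323e-04, -4.42744660e+01, -1.78276151e+01, -3.30352250e-04,
        5.58187123e-03, -2.77568283e-06]), 'tcp_pos': array([ 0.25120694, -0.57171846,  0.244549  ]), 'tool_rot': array([ 9.78671733e-01,  2.05428611e-01, -1.24257099e-05, -8.51420194e-04]), 'force': array([0.4110972 , 0.29239668, 0.38176747]), 'ft_torque': array([-0.0340133 , -0.00701335, -0.00564883]), 'gripper_force': 0.0, 'finger_gap': 0.9989729857822793}
```

View pics/top0.png

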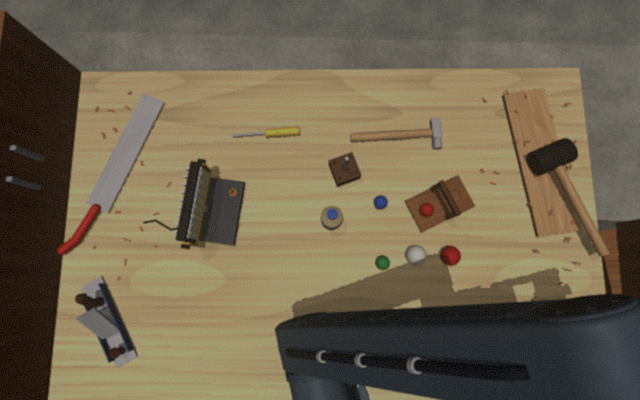

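View pics/side0.png

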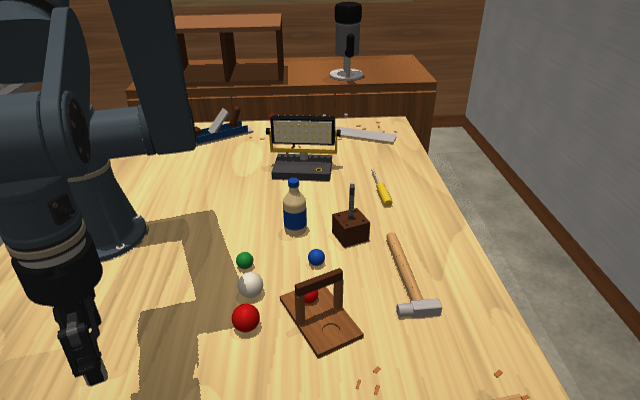

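Top picture: lamp at (210,205) with switch ring at (233,192), block at (345,168) with punch head at (347,160), glue at (331,217), tray around (440,203). Candidates for "the ball": red small (427,210) in the tray pocket; large red (451,256); blue (380,202); green (383,262); white (415,254). By description I choose (427,210). The side view agrees.

```bash
cat > m.py <<'E'
from h import *
def ld(n):
    z=np.load(n+'0.npz'); return {k:(z[k] if z[k].ndim else float(z[k])) for k in z}
def rect(p,n):
    r=cv2.minAreaRect((p[:,:2]*1000).astype(np.float32)); print(n,len(p),np.round(r[0],1),np.round(r[1],1),round(r[2],1),'medz',np.median(p[:,2]).round(4))
for n in('top','side'):
    d=ld(n);P=cloud(d);im=d['image'].astype(int);Z=P[...,2]
    hsv=cv2.cvtColor(d['image'],cv2.COLOR_RGB2HSV)
    box={'top':{'lamp':(170,150,255,255),'block':(320,145,370,195),'tray':(400,170,480,235)},'side':{'lamp':(260,105,345,185),'block':(325,180,375,250),'tray':(275,265,370,360)}}[n]
    def sel(k,lo,hi):
        a=box[k];m=np.zeros(Z.shape,bool);m[a[1]:a[3],a[0]:a[2]]=1; m&=(Z>lo)&(Z<hi)
        nl,L,st,_=cv2.connectedComponentsWithStats(m.astype(np.uint8)); 
        return L==1+np.argmax(st[1:,4])
    for k,lo,hi in(('lamp',.021,.031),('lamp',.09,.18),('block',.052,.064),('block',.065,.2),('tray',.008,.017),('tray',.08,.125)):
        try: rect(P[sel(k,lo,hi)],n+' '+k+str(lo))
        except Exception as e: print(k,e)
    # yellow ring
    a=box['lamp'];s=hsv[a[1]:a[3],a[0]:a[2]];zz=Z[a[1]:a[3],a[0]:a[2]]
    m=((s[...,0]<32)&(s[...,1]>120)&(s[...,2]>70)&(zz<.045)&(zz>.014)).astype(np.uint8)
    nl,L,st,c=cv2.connectedComponentsWithStats(m)
    for i in range(1,nl):
        if st[i,4]>5:
            u,v=c[i]+[a[0],a[1]];print('ring',u.round(1),v.round(1),st[i,4],onplane(d,u,v,.026).round(4))
    a=box['tray'];s=hsv[a[1]:a[3],a[0]:a[2]];m=(((s[...,0]<6)|(s[...,0]>174))&(s[...,1]>190)&(s[...,2]>90)).astype(np.uint8)
    nl,L,st,c=cv2.connectedComponentsWithStats(m);i=1+np.argmax(st[1:,4]);u,v=c[i]+[a[0],a[1]];print('ball',u,v,st[i],onplane(d,u,v,.028).round(4))
    big=cv2.resize(np.hstack([d['image'][b[1]:b[1]+90,b[0]-5:b[0]+95] for b in box.values()]),None,fx=2.6,fy=2.6,interpolation=cv2.INTER_CUBIC)
    cv2.imwrite(f'pics/c_{n}.png',np.clip(big.astype(float)*1.6,0,255)[...,::-1])
E
python3 m.py; cd pics; python3 -c "
import cv2,numpy as np;cv2.imwrite('crop.png',np.vstack([cv2.imread('c_top.png'),cv2.imread('c_side.png')]))"
```

```text
top lamp0.021 2141 [517.  302.9] [ 97.8 180.4] 82.1 medz 0.0255
top lamp0.09 1826 [524.4 355.6] [ 44.1 234.1] 81.8 medz 0.1633
top block0.052 586 [630.1 -40. ] [70.7 70.6] 20.1 medz 0.0574
top block0.065 53 [629.3 -39.1] [10.8 10.6] 22.7 medz 0.1298
top tray0.008 1004 [ 522.  -276.9] [ 99.8 104.9] 25.0 medz 0.0118
top tray0.08 299 [ 535.7 -306.6] [98.8 15.8] 25.7 medz 0.1081
ring 232.7 192.0 39 [0.5687 0.2712 0.026 ]
ball 427.09859154929575 209.11267605633805 [21 34 12 12 71] [ 0.5175 -0.2681  0.028 ]
side lamp0.021 1127 [520.1 317.9] [143.  180.7] 82.0 medz 0.0277
side lamp0.09 1854 [524.7 349.3] [ 49.6 234. ] 83.0 medz 0.1344
side block0.052 517 [631.3 -42.7] [71.7 74.6] 20.6 medz 0.0593
side block0.065 172 [631.5 -43.8] [14.4 12. ] 83.1 medz 0.1157
side tray0.008 2613 [ 538.5 -310. ] [102.7 171.9] 25.2 medz 0.0131
side tray0.08 698 [ 538.7 -310.1] [101.4  16.7] 25.6 medz 0.1051
ring 318.5 169.4 17 [0.5697 0.2755 0.026 ]
ball 310.6179775280899 294.9550561797753 [29 25 14 10 89] [ 0.5228 -0.2699  0.028 ][ WARN:0@0.549] global loadsave.cpp:1063 imwrite_ Unsupported depth image for selected encoder is fallbacked to CV_8U.
```

View pics/crop.png

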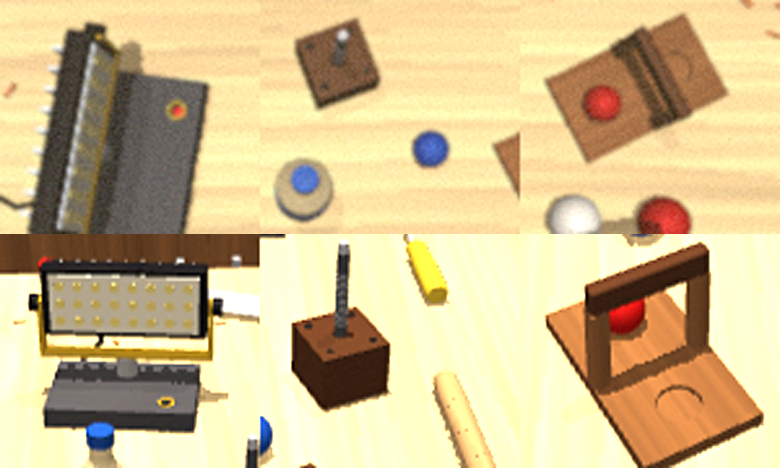

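The crops confirm the choice: the small red ball is in the tray's +x pocket (top 427,209), the ring and red cap are at (232.7,192), and the punch stands nearly upright in the block. Fitted sizes match: block 70x70, crossbar 100x16, board 172x103, base 180 wide. Next I plan the first move.

```bash
cat > plan.py <<'E'
import sys,json
from h import *
def plan(x,y,z,psi,n,g,start=None,pr=True):
    s=manip.sense()
    p,Rm=start or (np.array(s['tcp_pos']),R.from_quat(s['tool_rot']))
    c,sn=np.cos(np.radians(psi)),np.sin(np.radians(psi))
    Rt=R.from_matrix(np.array([[c,sn,0],[sn,-c,0],[0,0,-1]]).T.reshape(3,3).T)
    t=np.array([x,y,z]);rows=[]
    for k in range(n):
        d=Rm.inv().apply((t-p)/(n-k)); w=np.degrees((Rm.inv()*Rt).as_rotvec())
        w=w/(n-k) if np.linalg.norm(w)>.15 else w*0
        d=np.round(d,4);w=np.round(w,1);rows.append([*d.tolist(),*w.tolist(),g])
        p=p+Rm.apply(d);Rm=Rm*R.from_rotvec(np.radians(w))
    if pr:
        for i in range(0,n,10):print(json.dumps(rows[i:i+10]).replace('-0.0,','0,').replace('0.0,','0,').replace(' ',''))
        print('end',p.round(4))
    return p,Rm
if __name__=='__main__':
    a=[float(v) for v in sys.argv[1:]];plan(*a[:4],int(a[4]),a[5])
E
python3 plan.py 0.57 -0.05 0.25 82 20 1
```

```text
[[0.0251,-0.0175,-0.0002,0,0,-2.9,1.0],[0.0259,-0.0162,-0.0002,0,0,-2.9,1.0],[0.0267,-0.0148,-0.0002,0,0,-2.9,1.0],[0.0274,-0.0135,-0.0002,0,0,-2.9,1.0],[0.0281,-0.0121,-0.0002,0,0,-2.9,1.0],[0.0287,-0.0106,-0.0002,0,0,-2.9,1.0],[0.0292,-0.0092,-0.0003,0,0,-2.9,1.0],[0.0296,-0.0077,-0.0002,0,0,-2.9,1.0],[0.0299,-0.0062,-0.0003,0,0,-2.9,1.0],[0.0302,-0.0047,-0.0002,0,0,-2.9,1.0]]
[[0.0304,-0.0031,-0.0003,0,0,-2.9,1.0],[0.0305,-0.0016,-0.0002,0,0,-2.9,1.0],[0.0306,0,-0.0003,0,0,-2.9,1.0],[0.0305,0.0015,-0.0002,0,0,-2.9,1.0],[0.0304,0.0031,-0.0003,0,0,-2.9,1.0],[0.0302,0.0046,-0.0002,0,0,-3.0,1.0],[0.03,0.0062,-0.0003,0,0,-2.9,1.0],[0.0296,0.0077,-0.0002,0,0,-3.0,1.0],[0.0292,0.0092,-0.0003,0,0,-2.9,1.0],[0.0286,0.0107,-0.0002,0,-0.1,-3.0,1.0]]
end [ 0.57 -0.05  0.25]
```

Call:
{"method": "drive_tool", "body": {
  "plan": [
    [0.025,-0.017,0,0,0,-2.9,1],
    [0.026,-0.016,0,0,0,-2.9,1],
    [0.027,-0.015,0,0,0,-2.9,1],
    [0.027,-0.013,0,0,0,-2.9,1],
    [0.028,-0.012,0,0,0,-2.9,1],
    [0.029,-0.011,0,0,0,-2.9,1],
    [0.029,-0.009,0,0,0,-2.9,1],
    [0.03,-0.008,0,0,0,-2.9,1],
    [0.03,-0.006,0,0,0,-2.9,1],
    [0.03,-0.005,0,0,0,-2.9,1]
  ]
}}

```text
t: 1.15
tcp_pos: [0.4113, -0.3105, 0.2451]
tool_rot: [0.896, 0.445, -0.0, -0.0]
force: [0.5, -0.4, 0.3]
finger_gap: 1.0
gripper_force: 0.0
```

Call:
{"method": "drive_tool", "body": {
  "plan": [
    [0.03,-0.003,0,0,0,-2.9,1],
    [0.03,-0.002,0,0,0,-2.9,1],
    [0.031,0,0,0,0,-2.9,1],
    [0.03,0.002,0,0,0,-2.9,1],
    [0.03,0.003,0,0,0,-2.9,1],
    [0.03,0.005,0,0,0,-3,1],
    [0.03,0.006,0,0,0,-2.9,1],
    [0.03,0.008,0,0,0,-3,1],
    [0.029,0.009,0,0,0,-2.9,1],
    [0.029,0.011,0,0,0,-3,1]
  ]
}}

```text
t: 2.15
tcp_pos: [0.5707, -0.0507, 0.245]
tool_rot: [0.754, 0.657, -0.0, -0.0]
force: [0.4, -1.2, 0.3]
finger_gap: 0.998
gripper_force: 0.0
```

Call:
{"method": "drive_tool", "body": {
  "plan": [
    [0,0,0,0,0,0,1],
    [0,0,0,0,0,0,1]
  ]
}}

```text
t: 2.35
tcp_pos: [0.5702, -0.0514, 0.2449]
tool_rot: [0.754, 0.657, -0.0, -0.0]
force: [-0.3, -0.5, -0.4]
finger_gap: 0.998
gripper_force: 0.0
```

Run:
```python
from h import *
for n in('wrist','top','side'):
    d=snap(n);save(d,n+'1');np.savez(n+'1.npz',image=d['image'],z_map=d['z_map'],T=d['T'],f=d['f'],cx=d['cx'],cy=d['cy'])
    P=cloud(d);q=P[(abs(P[...,0]-.63)<.03)&(abs(P[...,1]+.041)<.03)]
    for lo,hi in((.053,.063),(.07,.1),(.1,.13),(.13,.152),(.152,.17)):
        m=q[(q[:,2]>lo)&(q[:,2]<hi)]
        if len(m): print(n,lo,len(m),m.mean(0).round(4),((m.max(0)+m.min(0))/2).round(4))
    P=P[(P[...,2]>.053)&(P[...,2]<.063)&(abs(P[...,0]-.63)<.06)&(abs(P[...,1]+.041)<.06)]
    if len(P):r=cv2.minAreaRect((P[:,:2]*1000).astype(np.float32));print(n,'block',r)
s=manip.sense();print(s['tcp_pos'],s['q'],s['t'])
```

```text
wrist 0.053 3732 [ 0.6281 -0.0378  0.0576] [ 0.63   -0.0409  0.0577]
wrist 0.07 121 [ 0.6262 -0.0376  0.085 ] [ 0.628  -0.0399  0.085 ]
wrist 0.1 175 [ 0.6259 -0.0372  0.1153] [ 0.628  -0.0389  0.1149]
wrist 0.13 205 [ 0.6259 -0.037   0.1427] [ 0.6282 -0.0393  0.141 ]
wrist 0.152 227 [ 0.628  -0.0394  0.1567] [ 0.6285 -0.0397  0.1557]
wrist block ((630.2925415039062, -42.56669616699219), (70.19357299804688, 70.5925521850586), 20.262109756469727)
top 0.053 131 [ 0.6237 -0.021   0.0571] [ 0.6296 -0.0266  0.0579]
top block ((622.9525756835938, -21.742843627929688), (69.19789123535156, 31.53961753845215), 22.700878143310547)
side 0.053 305 [ 0.6301 -0.0446  0.0594] [ 0.6299 -0.041   0.058 ]
side 0.07 53 [ 0.6305 -0.0448  0.0846] [ 0.6309 -0.0432  0.0848]
side 0.1 54 [ 0.6306 -0.045   0.1152] [ 0.6308 -0.0453  0.115 ]
side 0.13 40 [ 0.6299 -0.0445  0.1414] [ 0.6301 -0.0446  0.141 ]
side 0.152 20 [ 0.6297 -0.042   0.1566] [ 0.6297 -0.0411  0.1564]
side block ((631.3869018554688, -42.42887496948242), (72.69403076171875, 74.64797973632812), 21.704906463623047)
[ 0.56980715 -0.05274254  0.24513053] [-2.87341564e-01  4.56878049e-01  1.56703679e+00 -3.72160591e-04
  1.11847311e+00 -1.46325228e-01] 2.5
```

View pics/wrist1.png

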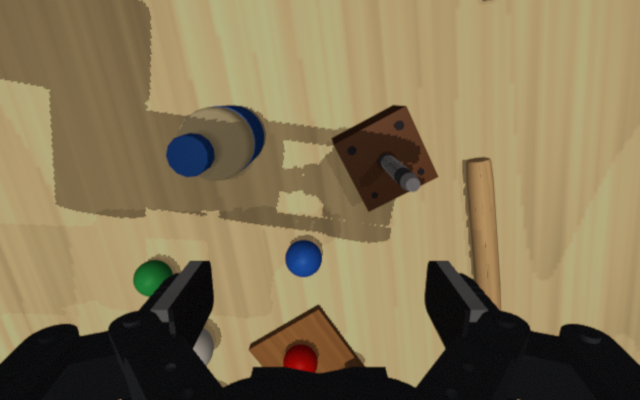

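The wrist view shows the block at (385,155) and the punch head at (410,183). The glue bottle is at (210,150), clear of the fingers' path. The punch axis comes out near (0.629,-0.040) and upright, and the block centre (0.630,-0.042) agrees.

Run:
```python
from plan import *
a=plan(.629,-.0405,.245,82,4,1); plan(.629,-.0405,.113,82,6,1,a)
```

```text
[[0.0051,0.0142,0,0,0,0,1],[0.0051,0.0142,0,0,0,0,1],[0.0051,0.0142,0,0,0,0,1],[0.0051,0.0143,0.0001,0,0,0,1]]
end [ 0.629  -0.0405  0.245 ]
[[0,0,0.022,0,0,0,1],[0,0,0.022,0,0,0,1],[0,0,0.022,0,0,0,1],[0,0,0.022,0,0,0,1],[0,0,0.022,0,0,0,1],[0.0001,0.0001,0.022,0,0,0,1]]
end [ 0.629  -0.0405  0.113 ]
```

Call:
{"method": "drive_tool", "body": {
  "plan": [
    [0.005,0.014,0,0,0,0,1],
    [0.005,0.014,0,0,0,0,1],
    [0.005,0.014,0,0,0,0,1],
    [0.005,0.014,0,0,0,0,1],
    [0,0,0,0,0,0,1],
    [0,0,0,0,0,0,1],
    [0,0,0,0,0,0,1]
  ]
}}

```text
t: 3.2
tcp_pos: [0.6275, -0.0404, 0.2451]
tool_rot: [0.755, 0.656, -0.0, -0.001]
force: [-0.4, 0.4, 0.2]
finger_gap: 0.999
gripper_force: 0.0
```

Run:
```python
from h import *
for i in range(3):
    d=snap('wrist');P=cloud(d);q=P[(P[...,2]>.152)&(P[...,2]<.17)&(abs(P[...,0]-.63)<.02)&(abs(P[...,1]+.041)<.02)];print(len(q),((q.max(0)+q.min(0))/2).round(4),q.mean(0).round(4),manip.sense()['tcp_pos'].round(4))
```

```text
216 [ 0.6285 -0.039   0.1556] [ 0.6286 -0.0385  0.1566] [ 0.6276 -0.0403  0.2453]
208 [ 0.6285 -0.0391  0.1557] [ 0.6285 -0.0386  0.1567] [ 0.6278 -0.0402  0.2453]
208 [ 0.6285 -0.039   0.1557] [ 0.6286 -0.0386  0.1566] [ 0.628  -0.0401  0.2454]
```

Call:
{"method": "drive_tool", "body": {
  "plan": [
    [0,0.001,0.022,0,0,0,1],
    [0,0,0.022,0,0,0,1],
    [0,0,0.022,0,0,0,1],
    [0,0,0.022,0,0,0,1],
    [0,0,0.022,0,0,0,1],
    [0,0,0.022,0,0,0,1],
    [0,0,0,0,0,0,1],
    [0,0,0,0,0,0,-1],
    [0,0,0,0,0,0,-1],
    [0,0,0,0,0,0,-1]
  ],
  "newtons": 50
}}

```text
t: 4.35
tcp_pos: [0.6306, -0.0403, 0.1149]
tool_rot: [0.755, 0.656, 0.001, 0.001]
force: [0.1, 0.3, -0.3]
finger_gap: 0.516
gripper_force: 0.0
```

Call:
{"method": "drive_tool", "body": {
  "plan": [
    [0,0,0,0,0,0,-1],
    [0,0,0,0,0,0,-1],
    [0,0,0,0,0,0,-1],
    [0,0,0,0,0,0,-1],
    [0,0,0,0,0,0,-1],
    [0,0,0,0,0,0,-1]
  ]
}}

```text
t: 4.95
tcp_pos: [0.6306, -0.0403, 0.1141]
tool_rot: [0.755, 0.656, 0.001, 0.001]
force: [1.6, -0.0, 4.6]
finger_gap: 0.123
gripper_force: 48.8
```

Call:
{"method": "drive_tool", "body": {
  "plan": [
    [0,0,-0.008,0,0,0,-1],
    [0,0,-0.012,0,0,0,-1],
    [0,0,-0.02,0,0,0,-1],
    [0,0,-0.02,0,0,0,-1],
    [0,0,-0.02,0,0,0,-1],
    [0,0,-0.02,0,0,0,-1],
    [0,0,0,0,0,0,-1],
    [0,0,0,0,0,0,-1]
  ]
}}

```text
t: 5.75
tcp_pos: [0.6284, -0.0396, 0.2132]
tool_rot: [0.755, 0.656, -0.001, -0.001]
force: [-0.1, 0.2, -1.3]
finger_gap: 0.124
gripper_force: 49.0
```

```bash
python3 plan.py .5685 .255 .214 82 13 -1
```

```text
[[0.0218,-0.0077,0,0,0,0,-1.0],[0.0218,-0.0077,0,0,0,0,-1.0],[0.0218,-0.0077,0,0,0,0,-1.0],[0.0218,-0.0077,0,0,0,0,-1.0],[0.0218,-0.0077,-0.0001,0,0,0,-1.0],[0.0218,-0.0077,0,0,0,0,-1.0],[0.0218,-0.0077,-0.0001,0,0,0,-1.0],[0.0218,-0.0077,0,0,0,0,-1.0],[0.0218,-0.0077,-0.0001,0,0,0,-1.0],[0.0218,-0.0077,0,0,0,0,-1.0]]
[[0.0218,-0.0078,-0.0001,0,0,0,-1.0],[0.0218,-0.0077,0,0,0,0,-1.0],[0.0218,-0.0078,-0.0001,0,0,0,-1.0]]
end [0.5685 0.255  0.214 ]
```

Call:
{"method": "drive_tool", "body": {
  "plan": [
    [0.022,-0.008,0,0,0,0,-1],
    [0.022,-0.008,0,0,0,0,-1],
    [0.022,-0.008,0,0,0,0,-1],
    [0.022,-0.008,0,0,0,0,-1],
    [0.022,-0.008,0,0,0,0,-1],
    [0.022,-0.008,0,0,0,0,-1],
    [0.022,-0.008,0,0,0,0,-1],
    [0.022,-0.008,0,0,0,0,-1],
    [0.022,-0.007,0,0,0,0,-1],
    [0.022,-0.007,0,0,0,0,-1]
  ]
}}

```text
t: 6.75
tcp_pos: [0.5809, 0.1894, 0.2113]
tool_rot: [0.755, 0.656, -0.002, -0.002]
force: [0.5, -0.4, -0.1]
finger_gap: 0.126
gripper_force: 48.9
```

Call:
{"method": "drive_tool", "body": {
  "plan": [
    [0.022,-0.007,0,0,0,0,-1],
    [0.022,-0.007,0,0,0,0,-1],
    [0.018,-0.008,0,0,0,0,-1],
    [0,0,0.01,0,0,0,-1],
    [0,0,0.01,0,0,0,-1],
    [0,0,0,0,0,0,-1],
    [0,0,0,0,0,0,-1],
    [0,0,0,0,0,0,-1]
  ]
}}

```text
t: 7.55
tcp_pos: [0.5702, 0.2523, 0.1932]
tool_rot: [0.755, 0.656, -0.0, 0.0]
force: [-0.4, 0.1, -0.5]
finger_gap: 0.126
gripper_force: 48.9
```

Run:
```python
from h import *
s=manip.sense();print(s['tcp_pos'].round(4),s['force'].round(1),s['t'])
ims=[]
for n in('wrist','side','top'):
    d=snap(n);np.savez(n+'2.npz',image=d['image'],z_map=d['z_map'],T=d['T'],f=d['f'],cx=d['cx'],cy=d['cy']);save(d,n+'2')
    sw=np.linalg.inv(d['T'])@[.569,.2725,.026,1];u=d['cx']+d['f']*sw[0]/-sw[2];v=d['cy']-d['f']*sw[1]/-sw[2];print(n,'switch px',u,v)
    x=int(np.clip(u-66,0,508));y=int(np.clip(v-90,0,268));print(x,y)
    ims.append(cv2.resize(d['image'][y:y+132,x:x+132],(396,396),interpolation=cv2.INTER_CUBIC))
cv2.imwrite('pics/sw.png',np.hstack(ims[:2])[...,::-1])
```

```text
[0.5702 0.2523 0.1932] [-0.4  0.1 -0.5] 7.55
wrist switch px 315.5162462168452 161.89169586568798
249 71
side switch px 318.3734867164166 169.88459373843753
252 79
top switch px 232.265852653607 191.9372918364864
166 101
```

View pics/sw.png

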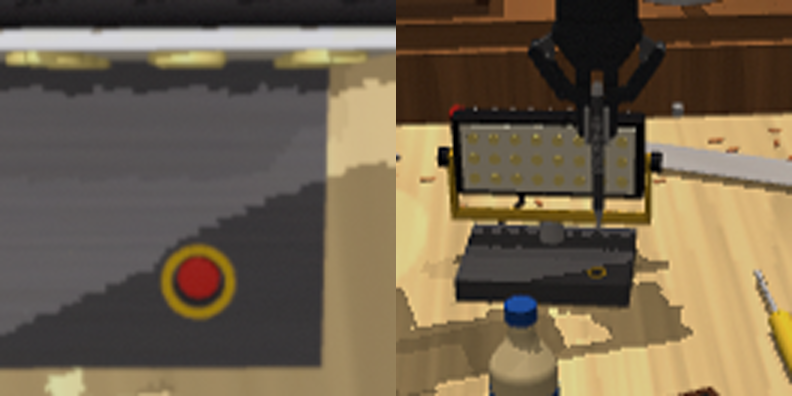

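The ring is centred at wrist (315,164.7). In the side view the punch hangs straight with its tip at about (320,155). Next I measure the tip against the ring.

Run:
```python
from h import *
def ld(n):
    z=np.load(n+'2.npz'); return {k:(z[k] if z[k].ndim else float(z[k])) for k in z}
w=ld('wrist');s=ld('side');t=ld('top')
print('ring wrist',onplane(w,315,164.7,.026).round(4),'red cap top z.02',onplane(w,315.2,164,.02).round(4))
print('tip side ray @z',onplane(s,320,155,.087).round(4))
q=np.linalg.inv(w['T'])@[.5702,.2523,.087,1];print('pred tip px wrist',w['cx']+w['f']*q[0]/-q[2],w['cy']-w['f']*q[1]/-q[2])
for n,d in(('wrist',w),('side',s)):
    P=cloud(d);m=(abs(P[...,0]-.57)<.03)&(abs(P[...,1]-.252)<.03)&(P[...,2]>.05)&(P[...,2]<.17)
    q=P[m]
    for lo in np.arange(.08,.17,.015):
        k=q[(q[:,2]>lo)&(q[:,2]<lo+.015)]
        if len(k)>3:print(n,lo.round(3),len(k),((k.max(0)+k.min(0))/2).round(4),k.min(0).round(4))
P=cloud(w);m=(P[...,2]>.021)&(P[...,2]<.031)&(abs(P[...,0]-.52)<.2)&(P[...,1]>.2)
print(cv2.minAreaRect((P[m][:,:2]*1000).astype(np.float32)))
x=P[m];e=x[x[:,0]>.58]; print('switch-side corner', x[np.argmax(x[:,0]-x[:,1])].round(4))
save_im=cv2.imwrite('pics/wlow.png',w['image'][120:400,200:440,::-1])
```

```text
ring wrist [0.5682 0.2702 0.026 ] red cap top z.02 [0.5683 0.2697 0.02  ]
tip side ray @z [0.5733 0.2534 0.087 ]
pred tip px wrist 320.79866461653955 205.89612164741695
wrist 0.08 24 [0.5689 0.2522 0.0902] [0.5668 0.2514 0.0857]
wrist 0.095 18 [0.5687 0.2548 0.1026] [0.5634 0.2528 0.0953]
wrist 0.11 137 [0.5689 0.2539 0.1178] [0.563  0.2506 0.1106]
wrist 0.125 167 [0.569  0.2549 0.1325] [0.5633 0.2522 0.1251]
wrist 0.14 219 [0.5688 0.2546 0.1475] [0.5628 0.2512 0.14  ]
wrist 0.155 263 [0.569  0.2552 0.1625] [0.563  0.2521 0.155 ]
side 0.095 7 [0.5701 0.2478 0.104 ] [0.567  0.2448 0.0988]
side 0.11 21 [0.5704 0.2505 0.1172] [0.5646 0.2421 0.1103]
side 0.125 22 [0.5705 0.2478 0.1318] [0.5645 0.2413 0.1252]
side 0.14 22 [0.5705 0.2462 0.1477] [0.5646 0.2407 0.1405]
side 0.155 19 [0.5706 0.2477 0.1626] [0.5645 0.2422 0.1553]
((515.2451171875, 294.2970275878906), (84.2398681640625, 180.74830627441406), 82.12934875488281)
switch-side corner [0.5984 0.2413 0.0259]
```

View pics/wlow.png

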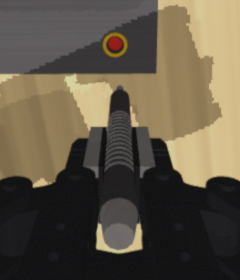

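The tip is at wrist (320,207) and the cap at (315,164), so the tip has to go about 18 mm along tool x and -3.6 mm along tool y, then down. I stop above the well to check.

Call:
{"method": "drive_tool", "body": {
  "plan": [
    [0.009,-0.002,0,0,0,0,-1],
    [0.009,-0.0015,0,0,0,0,-1],
    [0,0,0.015,0,0,0,-1],
    [0,0,0.015,0,0,0,-1],
    [0,0,0.015,0,0,0,-1],
    [0,0,0.008,0,0,0,-1],
    [0,0,0,0,0,0,-1],
    [0,0,0,0,0,0,-1],
    [0,0,0,0,0,0,-1]
  ]
}}

```text
t: 8.6
tcp_pos: [0.5695, 0.2718, 0.1412]
tool_rot: [0.755, 0.656, 0.001, 0.0]
force: [0.5, 0.2, -1.8]
finger_gap: 0.127
gripper_force: 48.9
```

Run:
```python
from h import *
s=manip.sense();print(s['tcp_pos'].round(4),s['force'].round(1),s['t'])
d=snap('wrist');e=snap('side')
cv2.imwrite('pics/sw3.png',np.hstack([cv2.resize(d['image'][130:230,270:370],(390,390),interpolation=cv2.INTER_CUBIC),cv2.resize(e['image'][120:190,285:355],(390,390),interpolation=cv2.INTER_CUBIC)])[...,::-1])
```

```text
[0.5695 0.2718 0.1412] [ 0.5  0.2 -1.8] 8.6
```

View pics/sw3.png

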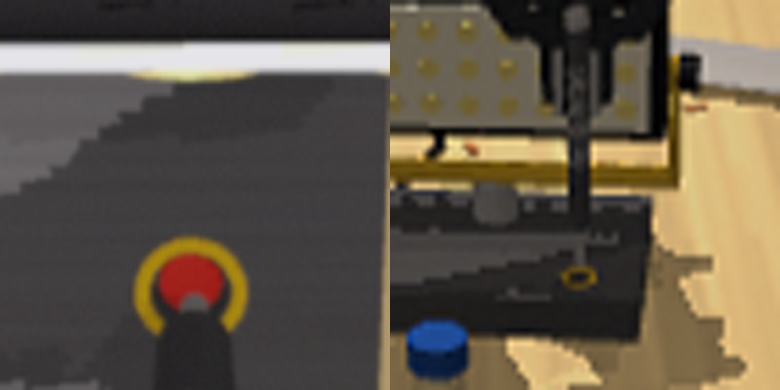

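Run:
```python
from h import *
d=snap('wrist');e=snap('side')
print('ring',onplane(d,270+191/3.9,130+291/3.9,.026),'tip',[onplane(d,270+194/3.9,130+v/3.9,.035).round(4) for v in(294,300)])
k=70/390
print('side ring',onplane(e,285+(579-390)*k,120+277*k,.026),'tip',onplane(e,285+(580-390)*k,120+263*k,.035))
```

```text
ring [0.56809895 0.27018871 0.026     ] tip [array([0.5689, 0.2722, 0.035 ]), array([0.5687, 0.2711, 0.035 ])]
side ring [0.57076563 0.27345921 0.026     ] tip [0.57136834 0.27314333 0.035     ]
```

Call:
{"method": "drive_tool", "body": {
  "plan": [
    [-0.001,0,0.004,0,0,0,-1],
    [0,0,0.005,0,0,0,-1],
    [0,0,0.003,0,0,0,-1],
    [0,0,0.001,0,0,0,-1],
    [0,0,0.001,0,0,0,-1],
    [0,0,0,0,0,0,-1]
  ]
}}

```text
t: 9.4
tcp_pos: [0.5686, 0.2704, 0.1263]
tool_rot: [0.755, 0.656, -0.0, -0.0]
force: [-1.6, 0.0, -0.8]
finger_gap: 0.125
gripper_force: 49.0
```

Call:
{"method": "drive_tool", "body": {
  "plan": [
    [0,0,0.001,0,0,0,-1],
    [0,0,0.001,0,0,0,-1],
    [0,0,0,0,0,0,-1]
  ]
}}

```text
t: 9.7
tcp_pos: [0.5687, 0.2705, 0.1245]
tool_rot: [0.755, 0.656, 0.0, 0.0]
force: [-0.5, 0.4, 1.4]
finger_gap: 0.128
gripper_force: 49.1
```

Call:
{"method": "drive_tool", "body": {
  "plan": [
    [0,0,0.001,0,0,0,-1],
    [0,0,0.001,0,0,0,-1],
    [0,0,0,0,0,0,-1]
  ]
}}

```text
t: 10.0
tcp_pos: [0.5688, 0.2705, 0.1225]
tool_rot: [0.755, 0.656, 0.0, 0.0]
force: [-1.5, 0.2, 2.5]
finger_gap: 0.126
gripper_force: 49.2
```

Call:
{"method": "drive_tool", "body": {
  "plan": [
    [0,0,0.001,0,0,0,-1],
    [0,0,0.0005,0,0,0,-1],
    [0,0,0,0,0,0,-1]
  ]
}}

```text
t: 10.3
tcp_pos: [0.5691, 0.2706, 0.1219]
tool_rot: [0.755, 0.656, 0.0, 0.0]
force: [-2.2, -0.7, 6.7]
finger_gap: 0.124
gripper_force: 49.8
```

Run:
```python
from h import *
z=np.load('side2.npz')['image'].astype(float);e=snap('side');b=e['image'].astype(float)
print('lamp face brightness',z[118:142,275:310].mean((0,1)),b[118:142,275:310].mean((0,1)),'bench',z[190:215,310:335].mean(),b[190:215,310:335].mean())
s=manip.sense();print(s['tcp_pos'],s['force'],s['t'])
```

```text
lamp face brightness [98.55595238 90.43928571 71.0452381 ] [89.23095238 82.01547619 64.85      ] bench 168.71413333333334 175.41866666666667
[0.56901593 0.27060467 0.12186901] [-1.62178132 -0.6307121   7.2151056 ] 10.35
```

Call:
{"method": "drive_tool", "body": {
  "plan": [
    [0,0,0.001,0,0,0,-1],
    [0,0,0,0,0,0,-1],
    [0,0,-0.01,0,0,0,-1],
    [0,0,-0.02,0,0,0,-1],
    [0,0,-0.03,0,0,0,-1],
    [0,0,-0.04,0,0,0,-1],
    [0,0,0,0,0,0,-1]
  ]
}}

```text
t: 11.05
tcp_pos: [0.5726, 0.2716, 0.2256]
tool_rot: [0.755, 0.656, 0.006, 0.003]
force: [1.4, -0.2, -0.2]
finger_gap: 0.122
gripper_force: 49.0
```

```bash
python3 - <<'E'
from h import *
a=np.load('side0.npz')['image'];e=snap('side');b=e['image']
cv2.imwrite('pics/lit.png',np.hstack([cv2.resize(i[95:195,250:350],(390,390)) for i in (a,b)])[...,::-1])
print(manip.sense()['tcp_pos'],a[118:142,275:300].mean((0,1)),b[118:142,275:300].mean((0,1)))
E
python3 plan.py .6294 -.0400 .214 82 13 -1
```

```text
[0.57088211 0.27105903 0.2228784 ] [104.325       95.76666667  74.91333333] [98.92666667 90.74333333 70.89833333]
[[-0.0231,0.0078,0.0007,0,0,0,-1.0],[-0.0231,0.0078,0.0007,0,0,0,-1.0],[-0.0231,0.0078,0.0007,0,0,0,-1.0],[-0.0231,0.0078,0.0007,0,0,0,-1.0],[-0.0231,0.0078,0.0007,0,0,0,-1.0],[-0.0231,0.0078,0.0006,0,0,0,-1.0],[-0.023,0.0078,0.0007,0.1,0,0,-1.0],[-0.0231,0.0078,0.0006,0,0,0,-1.0],[-0.023,0.0077,0.0006,0.1,0,0,-1.0],[-0.0231,0.0078,0.0006,0,0,0,-1.0]]
[[-0.023,0.0077,0.0007,0.1,-0.1,0,-1.0],[-0.0231,0.0078,0.0007,0,0,0,-1.0],[-0.023,0.0077,0.0006,0,0,0,-1.0]]
end [ 0.6294 -0.04    0.214 ]
```

View pics/lit.png

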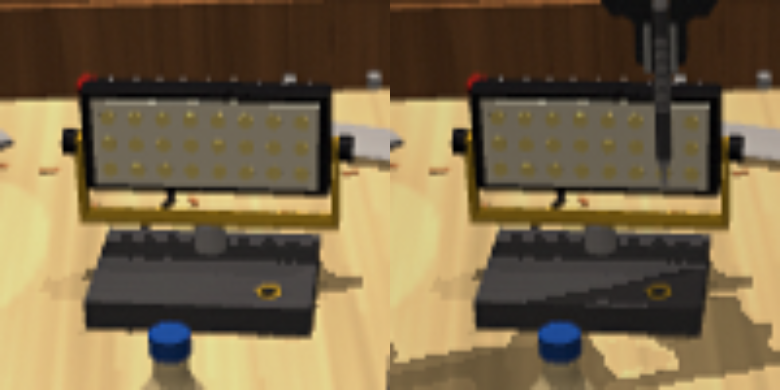

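The lamp face at (205,145) looks the same before and after the push. The force profile fits a full press, though: soft spring, then a hard stop past 8 N, with the tip at z≈0.016. I check other cues for light before moving on.

Run:
```python
from h import *
a=np.load('top0.npz')['image'].astype(float);b=snap('top')['image'].astype(float)
for n,(x0,y0,x1,y1) in dict(face=(190,165,210,240),base=(212,185,225,240),front=(246,190,290,240),front2=(246,240,300,280),off=(20,330,50,380)).items(): print(n,a[y0:y1,x0:x1].mean((0,1)).round(),b[y0:y1,x0:x1].mean((0,1)).round())
w=np.load('wrist2.npz')['image'];c=snap('wrist');save(c,'w4');print(w[70:90,200:420].mean((0,1)),c['image'][70:100,200:420].mean((0,1)))
cv2.imwrite('pics/t4.png',np.hstack([cv2.resize(i[140:260,160:300],(390,334)) for i in(a,b)])[...,::-1])
```

```text
face [66. 61. 49.] [44. 47. 49.]
base [61. 57. 55.] [52. 50. 50.]
front [161. 149. 108.] [137. 121.  88.]
front2 [161. 144. 105.] [115.  99.  72.]
off [36. 24. 14.] [43. 45. 48.]
[107.34045455 103.78931818  98.43727273] [51.67909091 48.22333333 49.51409091][ WARN:0@7.670] global loadsave.cpp:1063 imwrite_ Unsupported depth image for selected encoder is fallbacked to CV_8U.
```

View pics/t4.png

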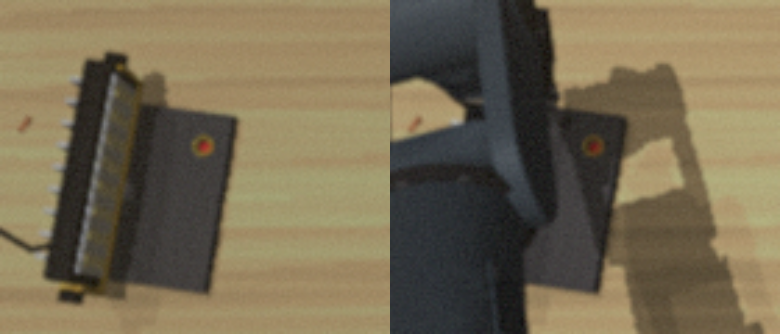

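No sign of light, and the arm hides the face in this view. A second push does no harm, so I repeat it, firmer and held, and look during the hold.

Call:
{"method": "drive_tool", "body": {
  "plan": [
    [0,0,0.03,0,0,0,-1],
    [0,0,0.03,0,0,0,-1],
    [0,0,0.02,0,0,0,-1],
    [0,0,0.008,0,0,0,-1],
    [0,0,0,0,0,0,-1],
    [0,0,0,0,0,0,-1]
  ]
}}

```text
t: 11.8
tcp_pos: [0.5688, 0.2704, 0.1317]
tool_rot: [0.755, 0.656, -0.0, -0.0]
force: [1.6, 1.0, -0.8]
finger_gap: 0.125
gripper_force: 49.0
```

Run:
```python
from h import *
print(manip.sense()['tcp_pos'],manip.sense()['force']);d=snap('wrist');b=d['image'][130:230,270:370]
hsv=cv2.cvtColor(b,cv2.COLOR_RGB2HSV)
def ell(m,n):
    p=np.argwhere(m)[:,::-1].astype(np.float32);
    if len(p)>4:
        c,_=cv2.minEnclosingCircle(p);print(n,len(p),c[0]+270,c[1]+130,p.min(0)+[270,130],p.max(0)+[270,130])
ell((hsv[...,0]>15)&(hsv[...,0]<35)&(hsv[...,1]>130)&(hsv[...,2]>60)&(np.mgrid[0:100,0:100][0]>35),'ring')
ell((b[...,0]>90)&(b[...,1]<60),'red')
```

```text
[0.56883663 0.27044518 0.1317304 ] [ 1.55273757  1.04351214 -0.79290132]
ring 286 319.667049407959 206.19793701171875 [305. 192.] [334. 217.]
red 165 319.5970153808594 203.14925384521484 [311. 197.] [328. 210.]
```

Call:
{"method": "drive_tool", "body": {
  "plan": [
    [0,0,0.003,0,0,0,-1],
    [0,0,0.003,0,0,0,-1],
    [0,0,0.002,0,0,0,-1],
    [0,0,0.002,0,0,0,-1],
    [0,0,0.001,0,0,0,-1],
    [0,0,0.001,0,0,0,-1],
    [0,0,0,0,0,0,-1],
    [0,0,0,0,0,0,-1]
  ]
}}

```text
t: 12.65
tcp_pos: [0.5696, 0.2708, 0.1218]
tool_rot: [0.755, 0.656, 0.001, 0.001]
force: [-0.3, 0.2, 8.4]
finger_gap: 0.123
gripper_force: 50.1
```

Run:
```python
from h import *
print(manip.sense()['tcp_pos'],manip.sense()['force']);a=np.load('side0.npz')['image'].astype(float);b=snap('side')['image'].astype(float)
D=np.abs(a-b).mean(2)[112:150,270:300];print(D.mean(),D.max(),b[112:150,270:300].mean((0,1)),a[112:150,270:300].mean((0,1)))
w=snap('wrist');save(w,'w5');print(w['image'][100:135,230:420].mean((0,1)),w['image'][:,:].max())
```

```text
[0.56959303 0.27075858 0.1218022 ] [-0.33028756  0.16807085  8.39905944]
4.731578947368421 126.33333333333333 [93.57017544 81.13859649 57.97807018] [98.81666667 85.82807018 61.50350877]
[42.60135338 39.33112782 42.22766917] 235
```

The second push bottomed at the same height (tip z≈0.016, about 9 N against the 4.5 N needed), so the switch was fully down both times. The rendering just doesn't show it. Returning the punch.

Call:
{"method": "drive_tool", "body": {
  "plan": [
    [0,0,-0.01,0,0,0,-1],
    [0,0,-0.02,0,0,0,-1],
    [0,0,-0.03,0,0,0,-1],
    [0,0,-0.035,0,0,0,-1],
    [0,0,0,0,0,0,-1],
    [0,0,0,0,0,0,-1]
  ]
}}

```text
t: 13.35
tcp_pos: [0.5687, 0.2705, 0.2156]
tool_rot: [0.755, 0.656, 0.001, 0.0]
force: [-0.4, 0.1, -0.7]
finger_gap: 0.124
gripper_force: 49.0
```

```bash
python3 plan.py .6292 -.0405 .214 82 14 -1
```

```text
[[-0.0214,0.0074,0.0001,0,0,0,-1.0],[-0.0214,0.0074,0.0001,0,0,0,-1.0],[-0.0214,0.0074,0.0001,0,0,0,-1.0],[-0.0214,0.0074,0.0001,0,0,0,-1.0],[-0.0214,0.0074,0.0001,0,0,0,-1.0],[-0.0214,0.0073,0.0001,0,0,0,-1.0],[-0.0214,0.0074,0.0001,0,0,0,-1.0],[-0.0214,0.0073,0.0001,0,0,0,-1.0],[-0.0214,0.0074,0.0001,0,0,0,-1.0],[-0.0214,0.0073,0.0001,0,0,0,-1.0]]
[[-0.0214,0.0074,0.0001,0,0,0,-1.0],[-0.0214,0.0073,0.0001,0,0,0,-1.0],[-0.0214,0.0074,0.0002,0,0,0,-1.0],[-0.0214,0.0073,0.0001,0,0,0,-1.0]]
end [ 0.6292 -0.0405  0.214 ]
```

Call:
{"method": "drive_tool", "body": {
  "plan": [
    [-0.0215,0.0075,0,0,0,0,-1],
    [-0.0215,0.0075,0,0,0,0,-1],
    [-0.0215,0.0075,0,0,0,0,-1],
    [-0.0215,0.0075,0,0,0,0,-1],
    [-0.0215,0.0075,0,0,0,0,-1],
    [-0.0215,0.0075,0,0,0,0,-1],
    [-0.0215,0.0075,0,0,0,0,-1],
    [-0.0215,0.0075,0,0,0,0,-1],
    [-0.0215,0.0075,0,0,0,0,-1],
    [-0.0215,0.0075,0,0,0,0,-1]
  ]
}}

```text
t: 14.35
tcp_pos: [0.6117, 0.0463, 0.2125]
tool_rot: [0.755, 0.656, -0.002, -0.002]
force: [-0.0, -0.1, -1.0]
finger_gap: 0.122
gripper_force: 49.0
```

Call:
{"method": "drive_tool", "body": {
  "plan": [
    [-0.0215,0.007,0,0,0,0,-1],
    [-0.0215,0.007,0,0,0,0,-1],
    [-0.021,0.007,0,0,0,0,-1],
    [-0.0205,0.007,0.01,0,0,0,-1],
    [0,0,0.02,0,0,0,-1],
    [0,0,0,0,0,0,-1],
    [0,0,0,0,0,0,-1],
    [0,0,0,0,0,0,-1]
  ]
}}

```text
t: 15.15
tcp_pos: [0.629, -0.0399, 0.1848]
tool_rot: [0.754, 0.656, -0.0, -0.0]
force: [0.1, 0.2, -1.0]
finger_gap: 0.125
gripper_force: 49.0
```

Run:
```python
from h import *
s=manip.sense();print(s['tcp_pos'].round(4),s['tool_rot'].round(4),s['force'].round(1))
b=snap('side')['image'].astype(float);a=np.load('side0.npz')['image'].astype(float);print('lamp',b[118:142,275:330].mean((0,1)),a[118:142,275:330].mean((0,1)))
d=snap('wrist');save(d,'w6');P=cloud(d)
for z0,z1 in((.074,.09),(.09,.11),(.11,.13),(.13,.15)):
    q=P[(P[...,2]>z0)&(P[...,2]<z1)&(np.hypot(P[...,0]-.629,P[...,1]+.04)<.02)]
    if len(q):print(z0,len(q),((q.max(0)+q.min(0))/2).round(4))
hm=P[(P[...,2]>.053)&(P[...,2]<.063)&(abs(P[...,0]-.63)<.06)&(abs(P[...,1]+.041)<.06)]
print(cv2.minAreaRect((hm[:,:2]*1000).astype(np.float32)))
cv2.imwrite('pics/hole.png',cv2.resize(d['image'][120:260,250:390],(560,560),interpolation=cv2.INTER_CUBIC)[...,::-1])
```

```text
[ 0.629  -0.0399  0.1848] [ 7.544e-01  6.564e-01 -1.000e-04 -2.000e-04] [ 0.1  0.2 -1. ]
lamp [101.79469697  93.46060606  73.71893939] [102.66287879  94.18333333  73.93484848]
0.074 25 [ 0.628  -0.0397  0.0834]
0.09 78 [ 0.6281 -0.0377  0.105 ]
0.11 218 [ 0.6279 -0.038   0.12  ]
0.13 280 [ 0.6279 -0.0376  0.1401]
((630.0211181640625, -42.44009780883789), (70.28926849365234, 70.5660629272461), 20.20336151123047)
```

View pics/hole.png

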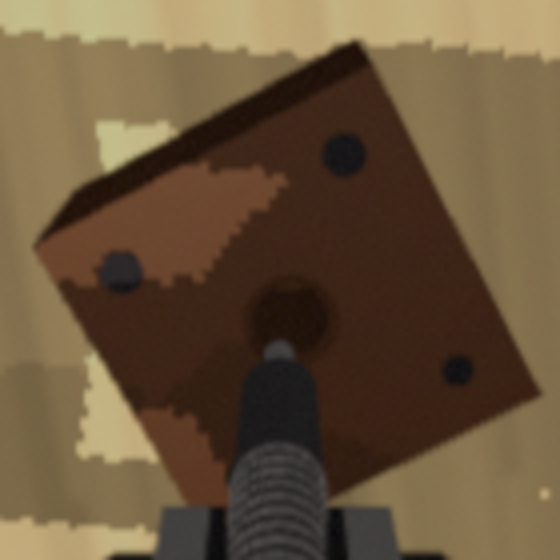

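Run:
```python
from h import *
d=snap('wrist');g=d['image'][120:260,250:390]
# tip ends: pin end
for v in(345,349,353):print('tip',onplane(d,250+280/4,120+v/4,.0787).round(4))
for v in(312,316,320):print('hole',onplane(d,250+291/4,120+v/4,.058).round(4))
hh=[(121,271),(345,154),(458,370)]
print('nails',[onplane(d,250+a/4,120+b/4,.058).round(4) for a,b in hh])
P=cloud(d);v,u=np.mgrid[0:400,0:640];m=(np.hypot(P[...,0]-.63,P[...,1]+.042)<.025)&(P[...,2]<.052)&(P[...,2]>.0);print('hole depth px',m.sum(),P[m].mean(0))
```

```text
tip [ 0.6289 -0.0403  0.0787]
tip [ 0.6288 -0.041   0.0787]
tip [ 0.6287 -0.0417  0.0787]
hole [ 0.631  -0.0404  0.058 ]
hole [ 0.6309 -0.0412  0.058 ]
hole [ 0.6308 -0.042   0.058 ]
nails [array([ 0.6013, -0.0284,  0.058 ]), array([ 0.6446, -0.0127,  0.058 ]), array([ 0.6604, -0.056 ,  0.058 ])]
hole depth px 234 [ 0.62960456 -0.04807537  0.03180199]
```

Call:
{"method": "drive_tool", "body": {
  "plan": [
    [-0.0005,0.002,0.005,0,0,0,-1],
    [0,0,0.008,0,0,0,-1],
    [0,0,0.008,0,0,0,-1],
    [0,0,0.008,0,0,0,-1],
    [0,0,0.005,0,0,0,-1],
    [0,0,0.005,0,0,0,-1],
    [0,0,0,0,0,0,-1]
  ]
}}

```text
t: 16.0
tcp_pos: [0.6305, -0.0412, 0.1448]
tool_rot: [0.755, 0.656, -0.001, -0.001]
force: [0.8, 0.6, -1.5]
finger_gap: 0.127
gripper_force: 49.0
```

Call:
{"method": "drive_tool", "body": {
  "plan": [
    [0,0,0.005,0,0,0,-1],
    [0,0,0.005,0,0,0,-1],
    [0,0,0.005,0,0,0,-1],
    [0,0,0,0,0,0,-1]
  ]
}}

```text
t: 16.4
tcp_pos: [0.6308, -0.0411, 0.13]
tool_rot: [0.755, 0.656, -0.0, -0.0]
force: [0.6, -0.7, -1.5]
finger_gap: 0.128
gripper_force: 48.9
```

Shank is in the hole with no side force. Lowering to the floor.

Call:
{"method": "drive_tool", "body": {
  "plan": [
    [0,0,0.005,0,0,0,-1],
    [0,0,0.005,0,0,0,-1],
    [0,0,0.004,0,0,0,-1],
    [0,0,0.001,0,0,0,-1],
    [0,0,0,0,0,0,-1]
  ]
}}

```text
t: 16.9
tcp_pos: [0.6308, -0.0412, 0.1155]
tool_rot: [0.755, 0.656, -0.0, -0.0]
force: [0.5, 0.1, -1.1]
finger_gap: 0.125
gripper_force: 48.9
```

Call:
{"method": "drive_tool", "body": {
  "plan": [
    [0,0,0.001,0,0,0,-1],
    [0,0,0.0005,0,0,0,-1],
    [0,0,0,0,0,0,-1],
    [0,0,0,0,0,0,1],
    [0,0,0,0,0,0,1],
    [0,0,0,0,0,0,1],
    [0,0,0,0,0,0,1],
    [0,0,0,0,0,0,1],
    [0,0,0,0,0,0,1],
    [0,0,0,0,0,0,1]
  ]
}}

```text
t: 17.9
tcp_pos: [0.631, -0.0412, 0.1143]
tool_rot: [0.755, 0.656, 0.0, -0.0]
force: [-0.1, 0.2, 0.6]
finger_gap: 0.999
gripper_force: 0.0
```

Call:
{"method": "drive_tool", "body": {
  "plan": [
    [0,0,0,0,0,0,1],
    [0,0,-0.015,0,0,0,1],
    [0,0,-0.025,0,0,0,1],
    [0,0,-0.03,0,0,0,1],
    [0,0,-0.03,0,0,0,1],
    [0,0,-0.03,0,0,0,1],
    [0,0,0,0,0,0,1],
    [0,0,0,0,0,0,1]
  ]
}}

```text
t: 18.7
tcp_pos: [0.6314, -0.0413, 0.2461]
tool_rot: [0.755, 0.656, 0.001, 0.001]
force: [-0.0, -0.1, 0.4]
finger_gap: 1.001
gripper_force: 0.0
```

```bash
python3 - <<'E'
from h import *
for n in('side','wrist'):
    d=snap(n);save(d,n+'7');P=cloud(d);q=P[(P[...,2]>.152)&(P[...,2]<.17)&(abs(P[...,0]-.63)<.02)&(abs(P[...,1]+.041)<.02)];print(len(q),((q.max(0)+q.min(0))/2).round(4),q.max(0).round(4))
E
python3 plan.py .58 -.26 .245 25 14 1
```

```text
17 [ 0.6334 -0.0365  0.1566] [ 0.6372 -0.0307  0.1607]
209 [ 0.6327 -0.0373  0.1556] [ 0.6378 -0.0323  0.1589]
[[-0.016,-0.0014,-0.0001,0,0,4.1,1.0],[-0.016,-0.0002,-0.0001,0,0,4.1,1.0],[-0.016,0.0009,-0.0001,0,0,4.1,1.0],[-0.0159,0.0021,-0.0001,0,0,4.1,1.0],[-0.0157,0.0032,-0.0001,0,0,4.1,1.0],[-0.0155,0.0043,-0.0001,0,0,4.1,1.0],[-0.0151,0.0054,-0.0001,0,0,4.1,1.0],[-0.0147,0.0065,-0.0001,0,0,4.0,1.0],[-0.0142,0.0075,-0.0001,0,0,4.1,1.0],[-0.0136,0.0085,-0.0001,0,0,4.0,1.0]]
[[-0.013,0.0094,-0.0001,0,0,4.1,1.0],[-0.0123,0.0103,-0.0001,0,0,4.0,1.0],[-0.0116,0.0111,0,0,0,4.1,1.0],[-0.0107,0.0119,-0.0001,-0.1,0.1,4.0,1.0]]
end [ 0.58  -0.26   0.245]
```

The punch is back, standing in the hole with its head at z≈0.158 and a slight lean. Now the tray.

Call:
{"method": "drive_tool", "body": {
  "plan": [
    [-0.016,-0.001,0,0,0,4.1,1],
    [-0.016,0,0,0,0,4.1,1],
    [-0.016,0.001,0,0,0,4.1,1],
    [-0.016,0.002,0,0,0,4.1,1],
    [-0.016,0.003,0,0,0,4.1,1],
    [-0.0155,0.004,0,0,0,4.1,1],
    [-0.015,0.0055,0,0,0,4.1,1],
    [-0.0145,0.0065,0,0,0,4,1],
    [-0.014,0.0075,0,0,0,4.1,1],
    [-0.0135,0.0085,0,0,0,4,1]
  ]
}}

```text
t: 19.8
tcp_pos: [0.5946, -0.1976, 0.2425]
tool_rot: [0.937, 0.351, -0.001, -0.001]
force: [0.1, 0.1, 0.2]
finger_gap: 1.001
gripper_force: 0.0
```

Call:
{"method": "drive_tool", "body": {
  "plan": [
    [-0.013,0.0095,0,0,0,4.1,1],
    [-0.0125,0.0105,0,0,0,4,1],
    [-0.0115,0.011,0,0,0,4.1,1],
    [-0.0105,0.012,0,0,0,4,1],
    [0,0,0,0,0,0,1],
    [0,0,0,0,0,0,1],
    [0,0,0,0,0,0,1]
  ]
}}

```text
t: 20.5
tcp_pos: [0.5813, -0.2591, 0.2436]
tool_rot: [0.976, 0.217, -0.0, -0.001]
force: [0.7, 0.5, -0.5]
finger_gap: 0.998
gripper_force: 0.0
```

Run:
```python
from h import *
s=manip.sense();print(s['tcp_pos'].round(4))
def rect(p,n):
    r=cv2.minAreaRect((p[:,:2]*1000).astype(np.float32)); print(n,len(p),np.round(r[0],1),np.round(r[1],1),round(r[2],1),np.median(p[:,2]).round(4))
d=snap('wrist');save(d,'w8');P=cloud(d);near=(np.hypot(P[...,0]-.537,P[...,1]+.308)<.12)
rect(P[near&(P[...,2]>.1)&(P[...,2]<.125)],'bar top');
q=P[near&(P[...,2]>.1045)&(P[...,2]<.116)];rect(q,'bar top2')
rect(P[near&(P[...,2]>.008)&(P[...,2]<.017)],'board')
hsv=cv2.cvtColor(d['image'],cv2.COLOR_RGB2HSV);m=(((hsv[...,0]<6)|(hsv[...,0]>174))&(hsv[...,1]>190)&near).astype(np.uint8)
n,L,st,c=cv2.connectedComponentsWithStats(m);i=1+np.argmax(st[1:,4]);print('ball',c[i],st[i],onplane(d,*c[i],.028))
```

```text
[ 0.5813 -0.2591  0.2436]
bar top 2031 [ 537.2 -308.9] [99.2 14.2] 25.4 0.1092
bar top2 1970 [ 537.2 -308.9] [99.1 14.2] 25.4 0.1093
board 10815 [ 536.6 -309.5] [100.9 170.6] 25.2 0.0116
ball [300.06737589 231.68173759] [ 282  213   37   38 1128] [ 0.5171126  -0.26680048  0.028     ]
```

Run:
```python
from plan import *
a=plan(.537,-.309,.2436,25.3,5,1)
```

```text
[[-0.0123,0.0053,0,0,0,0,1],[-0.0123,0.0053,0.0001,0,0,0,1],[-0.0123,0.0052,0,0,0,-0.1,1],[-0.0123,0.0053,0.0001,0,0,0,1],[-0.0123,0.0052,0,0,0,0,1]]
end [ 0.537  -0.309   0.2436]
```

Call:
{"method": "drive_tool", "body": {
  "plan": [
    [-0.0125,0.0055,0,0,0,0,1],
    [-0.0125,0.0055,0,0,0,-0.2,1],
    [-0.0125,0.005,0,0,0,0,1],
    [-0.012,0.005,0,0,0,0,1],
    [-0.012,0.005,0,0,0,0,1],
    [0,0,0.025,0,0,0,1],
    [0,0,0.025,0,0,0,1],
    [0,0,0,0,0,0,1],
    [0,0,0,0,0,0,1]
  ]
}}

```text
t: 21.45
tcp_pos: [0.5365, -0.3103, 0.1943]
tool_rot: [0.976, 0.218, -0.0, -0.0]
force: [0.5, 0.4, 0.8]
finger_gap: 0.997
gripper_force: 0.0
```

Call:
{"method": "drive_tool", "body": {
  "plan": [
    [0,-0.001,0.02,0,0,0,1],
    [0,0,0.025,0,0,0,1],
    [0,0,0.025,0,0,0,1],
    [0,0,0.02,0,0,0,1],
    [0,0,0.01,0,0,0,1],
    [0,0,0,0,0,0,1],
    [0,0,0,0,0,0,1],
    [0,0,0,0,0,0,-1],
    [0,0,0,0,0,0,-1],
    [0,0,0,0,0,0,-1]
  ],
  "newtons": 70
}}

```text
t: 22.45
tcp_pos: [0.5369, -0.3092, 0.0952]
tool_rot: [0.976, 0.218, 0.0, 0.001]
force: [0.5, -0.3, 0.4]
finger_gap: 0.516
gripper_force: 0.0
```

Call:
{"method": "drive_tool", "body": {
  "plan": [
    [0,0,0,0,0,0,-1],
    [0,0,0,0,0,0,-1],
    [0,0,0,0,0,0,-1],
    [0,0,0,0,0,0,-1],
    [0,0,0,0,0,0,-1],
    [0,0,0,0,0,0,-1]
  ]
}}

```text
t: 23.05
tcp_pos: [0.5368, -0.3092, 0.0947]
tool_rot: [0.976, 0.218, 0.0, 0.0]
force: [-0.5, -1.1, 5.2]
finger_gap: 0.155
gripper_force: 69.4
```

Call:
{"method": "drive_tool", "body": {
  "plan": [
    [0,0,-0.002,0,0,0,-1],
    [0,0,-0.004,0,0,0,-1],
    [0,0,-0.006,0,0,0,-1],
    [0,0,-0.006,0,0,0,-1],
    [0,0,-0.004,0,0,0,-1],
    [0,0,-0.002,0,0,0,-1],
    [0,0,0,0,0,0,-1],
    [0,0,0,0,0,0,-1]
  ]
}}

```text
t: 23.85
tcp_pos: [0.5364, -0.3089, 0.1183]
tool_rot: [0.976, 0.218, -0.0, -0.0]
force: [-0.5, -0.2, -3.4]
finger_gap: 0.147
gripper_force: 68.5
```

Run:
```python
from h import *
s=manip.sense();print(s['tcp_pos'],s['force'],s['ft_torque'],s['gripper_force'])
d=snap('side');save(d,'s9');P=cloud(d)
m=np.zeros(P.shape[:2],bool);m[255:360,270:375]=1
q=P[m&(P[...,2]>.028)&(P[...,2]<.042)&(P[...,1]<-.22)];print(len(q));r=cv2.minAreaRect((q[:,:2]*1000).astype(np.float32));print(r)
A=np.c_[q[:,:2],np.ones(len(q))];c=np.linalg.lstsq(A,q[:,2],rcond=None)[0];print('tilt deg',np.degrees(c[:2]),'z mean',q[:,2].mean())
```

```text
[ 0.53638437 -0.30886224  0.11830662] [-0.51988036 -0.2276368  -3.44302837] [-0.02286981  0.04056461 -0.01571142] 68.46471905708313
2754
((537.5552368164062, -308.540771484375), (102.1125717163086, 172.26345825195312), 25.291990280151367)
tilt deg [0.17960287 0.62881761] z mean 0.036065004583035555
```

The tray is held level (under 1° tilt). Raising it over the bottle.

Call:
{"method": "drive_tool", "body": {
  "plan": [
    [0,0,-0.006,0,0,0,-1],
    [0,0,-0.012,0,0,0,-1],
    [0,0,-0.018,0,0,0,-1],
    [0,0,-0.024,0,0,0,-1],
    [0,0,-0.026,0,0,0,-1],
    [0,0,-0.026,0,0,0,-1],
    [0,0,-0.024,0,0,0,-1],
    [0,0,-0.018,0,0,0,-1],
    [0,0,-0.012,0,0,0,-1],
    [0,0,-0.006,0,0,0,-1]
  ]
}}

```text
t: 24.9
tcp_pos: [0.5368, -0.3091, 0.2922]
tool_rot: [0.976, 0.218, 0.001, 0.001]
force: [0.7, 0.1, -2.8]
finger_gap: 0.154
gripper_force: 68.6
```

Call:
{"method": "drive_tool", "body": {
  "plan": [
    [0,0,0,0,0,0,-1],
    [0,0,0,0,0,0,-1]
  ]
}}

```text
t: 25.1
tcp_pos: [0.536, -0.3085, 0.2894]
tool_rot: [0.976, 0.218, -0.001, -0.001]
force: [-0.6, 0.4, -3.2]
finger_gap: 0.151
gripper_force: 68.6
```

```bash
python3 plan.py .495 .10 .292 -8 20 -1
```

```text
[[0.0068,-0.0194,-0.0001,0,0,1.7,-1.0],[0.0063,-0.0195,-0.0001,0,0,1.7,-1.0],[0.0057,-0.0197,-0.0001,0,0,1.7,-1.0],[0.0051,-0.0199,-0.0001,0,0,1.7,-1.0],[0.0045,-0.02,-0.0001,0,0,1.7,-1.0],[0.0039,-0.0202,-0.0001,0,0,1.6,-1.0],[0.0033,-0.0203,-0.0001,0,0,1.7,-1.0],[0.0027,-0.0203,-0.0001,0,0,1.6,-1.0],[0.0022,-0.0204,-0.0001,0,0,1.7,-1.0],[0.0016,-0.0205,-0.0001,0,0,1.6,-1.0]]
[[0.001,-0.0205,-0.0001,0,0,1.7,-1.0],[0.0004,-0.0205,-0.0001,0,0,1.6,-1.0],[-0.0002,-0.0205,-0.0001,0,0,1.7,-1.0],[-0.0008,-0.0205,-0.0001,0,0,1.6,-1.0],[-0.0014,-0.0205,-0.0001,0,0,1.7,-1.0],[-0.002,-0.0204,-0.0001,0,0,1.6,-1.0],[-0.0025,-0.0204,-0.0001,0,0,1.7,-1.0],[-0.0031,-0.0203,-0.0001,0,0,1.6,-1.0],[-0.0037,-0.0202,-0.0001,0,0,1.7,-1.0],[-0.0044,-0.0201,-0.0001,-0.1,0.1,1.6,-1.0]]
end [0.495 0.1   0.292]
```

Call:
{"method": "drive_tool", "body": {
  "plan": [
    [0.002,-0.006,0,0,0,0.5,-1],
    [0.005,-0.0135,0,0,0,1.2,-1],
    [0.006,-0.0195,0,0,0,1.7,-1],
    [0.0055,-0.0195,0,0,0,1.7,-1],
    [0.005,-0.02,0,0,0,1.7,-1],
    [0.0045,-0.02,0,0,0,1.7,-1],
    [0.004,-0.02,0,0,0,1.6,-1],
    [0.0035,-0.0205,0,0,0,1.7,-1],
    [0.003,-0.0205,0,0,0,1.6,-1],
    [0.002,-0.0205,0,0,0,1.7,-1]
  ]
}}

```text
t: 26.1
tcp_pos: [0.5173, -0.1234, 0.2894]
tool_rot: [0.996, 0.087, -0.001, -0.001]
force: [0.3, 0.5, -2.5]
finger_gap: 0.154
gripper_force: 68.5
```

Call:
{"method": "drive_tool", "body": {
  "plan": [
    [0.0015,-0.0205,0,0,0,1.6,-1],
    [0.001,-0.0205,0,0,0,1.7,-1],
    [0.0005,-0.0205,0,0,0,1.6,-1],
    [0,-0.0205,0,0,0,1.7,-1],
    [-0.001,-0.0205,0,0,0,1.6,-1],
    [-0.0015,-0.0205,0,0,0,1.7,-1],
    [-0.002,-0.0205,0,0,0,1.6,-1],
    [-0.0025,-0.0205,0,0,0,1.7,-1],
    [-0.003,-0.0205,0,0,0,1.6,-1],
    [-0.0035,-0.02,0,0,0,1.7,-1]
  ]
}}

```text
t: 27.1
tcp_pos: [0.4968, 0.0808, 0.2895]
tool_rot: [0.998, -0.056, -0.001, -0.0]
force: [0.1, 1.0, -4.3]
finger_gap: 0.147
gripper_force: 68.5
```

Call:
{"method": "drive_tool", "body": {
  "plan": [
    [-0.003,-0.0135,0,0,0,1,-1],
    [-0.001,-0.006,0,0,0,0.6,-1],
    [0,0,0,0,0,0,-1],
    [0,0,0,0,0,0,-1],
    [0,0,0,0,0,0,-1]
  ]
}}

```text
t: 27.6
tcp_pos: [0.4962, 0.0988, 0.2902]
tool_rot: [0.998, -0.07, -0.0, 0.0]
force: [-0.1, 0.5, -2.5]
finger_gap: 0.151
gripper_force: 68.5
```

```bash
cat > ballm.py <<'E'
from h import *
s=manip.sense();tp=s['tcp_pos'];print('tcp',tp.round(4),'psi',2*np.degrees(np.arctan2(s['tool_rot'][1],s['tool_rot'][0])).round(2),'f',s['force'].round(1),s['t'])
psi=2*np.arctan2(s['tool_rot'][1],s['tool_rot'][0]);tx=np.array([-np.sin(psi),np.cos(psi)])
exp=np.r_[tp[:2]+.047*tx,tp[2]-.0947+.028];print('expected ball',exp.round(4))
for n in('wrist','side','top'):
    d=snap(n);P=cloud(d);hsv=cv2.cvtColor(d['image'],cv2.COLOR_RGB2HSV)
    m=(((hsv[...,0]<6)|(hsv[...,0]>174))&(hsv[...,1]>170)&(hsv[...,2]>60)&(np.linalg.norm(P-exp,axis=-1)<.05)).astype(np.uint8)
    k,L,st,c=cv2.connectedComponentsWithStats(m)
    if k>1:
        i=1+np.argmax(st[1:,4]);q=P[L==i];print(n,c[i].round(1),st[i],'ray@z',onplane(d,*c[i],exp[2]).round(4),'top z',np.nanmax(q[:,2]).round(4))
E
python3 ballm.py
```

```text
tcp [0.4962 0.0988 0.2902] psi -8.02 f [-0.1  0.5 -2.5] 27.6
expected ball [0.5028 0.1453 0.2235]
wrist [227.7 225.7] [ 193  192   70   69 3749] ray@z [0.5022 0.151  0.2235] top z 0.2441
side [295.4 126. ] [289 119  14  15 167] ray@z [0.5031 0.1567 0.2235] top z 0.2465
top [261.7 209.1] [258 204  11  10  50] ray@z [0.4939 0.1602 0.2235] top z 0.243
```

Ball is still in its pocket, rolled about 5 mm towards the lamp. Target TCP is about (0.498, 0.158, 0.192), approached gently.

```bash
python3 plan.py .498 .158 .1917 -8 10 -1
```

```text
[[-0.0007,-0.0059,0.0099,0,0,0,-1.0],[-0.0007,-0.0059,0.0099,0,0,0,-1.0],[-0.0006,-0.0059,0.0099,0,0,0,-1.0],[-0.0007,-0.0059,0.0098,0,0,0,-1.0],[-0.0006,-0.0059,0.0099,0,0,0,-1.0],[-0.0007,-0.0059,0.0098,0,0,0,-1.0],[-0.0006,-0.0059,0.0099,0,0,0,-1.0],[-0.0007,-0.0058,0.0098,0,0,0,-1.0],[-0.0006,-0.0059,0.0099,0,0,0,-1.0],[-0.0007,-0.0058,0.0098,0,0,0,-1.0]]
end [0.4979 0.158  0.1917]
```

Call:
{"method": "drive_tool", "body": {
  "plan": [
    [-0.0005,-0.003,0.004,0,0,0,-1],
    [-0.0005,-0.004,0.006,0,0,0,-1],
    [-0.0005,-0.005,0.008,0,0,0,-1],
    [-0.0005,-0.0055,0.0095,0,0,0,-1],
    [-0.0005,-0.0055,0.0095,0,0,0,-1],
    [-0.0005,-0.0055,0.0095,0,0,0,-1],
    [-0.0005,-0.0055,0.0095,0,0,0,-1],
    [-0.0005,-0.0055,0.0095,0,0,0,-1],
    [-0.0005,-0.0055,0.0095,0,0,0,-1],
    [-0.0005,-0.005,0.008,0,0,0,-1]
  ]
}}

```text
t: 28.75
tcp_pos: [0.498, 0.1501, 0.2064]
tool_rot: [0.998, -0.07, -0.0, 0.0]
force: [-0.2, 0.7, -2.4]
finger_gap: 0.152
gripper_force: 68.5
```

Call:
{"method": "drive_tool", "body": {
  "plan": [
    [-0.0005,-0.004,0.007,0,0,0,-1],
    [-0.0005,-0.003,0.005,0,0,0,-1],
    [0,-0.002,0.003,0,0,0,-1],
    [0,0,0,0,0,0,-1],
    [0,0,0,0,0,0,-1],
    [0,0,0,0,0,0,-1],
    [0,0,0,0,0,0,-1],
    [0,0,0,0,0,0,-1]
  ]
}}

```text
t: 29.55
tcp_pos: [0.4985, 0.1586, 0.1926]
tool_rot: [0.998, -0.07, 0.0, -0.0]
force: [-0.3, 0.3, -2.9]
finger_gap: 0.154
gripper_force: 68.4
```

```bash
python3 ballm.py
python3 - <<'E'
from h import *
d=snap('side');P=cloud(d);save(d,'s10');m=np.zeros(P.shape[:2],bool);m[112:145,270:335]=1
rgb=d['image'].astype(int)
q=P[m&(P[...,2]>.09)&(P[...,2]<.16)&(P[...,1]>.3)&(P[...,1]<.38)&(rgb.mean(2)>70)];c=q.mean(0);u,S,V=np.linalg.svd(q-c,full_matrices=False);print('face',len(q),c.round(4),V[2].round(3),'yaw',np.degrees(np.arctan2(*V[2][1::-1])))
b=P[(np.hypot(P[...,0]-.498,P[...,1]-.158)<.11)&(P[...,2]>.1)&(P[...,2]<.117)]
A=np.c_[b[:,:2],np.ones(len(b))];print('board',len(b),np.degrees(np.linalg.lstsq(A,b[:,2],rcond=None)[0][:2]),b[:,2].mean(),cv2.minAreaRect((b[:,:2]*1000).astype(np.float32)))
E
```

```text
tcp [0.4985 0.1586 0.1926] psi -8.0 f [-0.3  0.3 -2.9] 29.55
expected ball [0.5051 0.2051 0.1259]
wrist [230.6 225.1] [ 196  191   70   69 3737] ray@z [0.5047 0.2091 0.1259] top z 0.1467
side [297.1 149.9] [291 143  14  14 142] ray@z [0.5052 0.2133 0.1259] top z 0.1494
face 632 [0.544  0.3321 0.1315] [0.142 0.99  0.005] yaw 81.81030476083657
board 967 [-0.28763757  0.9250752 ] 0.11055760808893043 ((499.83636474609375, 158.1640625), (176.0654754638672, 100.46273040771484), 81.72836303710938)
```

View pics/s10.png

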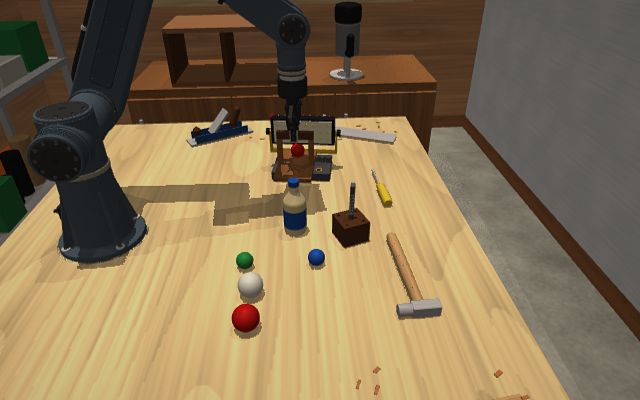

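The side view shows the tray level in front of the lamp with the red ball in its pocket at (297,150). The punch stands at (351,190) and the bystanders are unchanged. The ball is within 2–3 mm of the spot, so one small trim, then settle.

Call:
{"method": "drive_tool", "body": {
  "plan": [
    [-0.0005,0.0005,0.0005,0,0,0,-1],
    [-0.0005,0.001,0.0005,0,0,0,-1],
    [0,0,0,0,0,0,-1],
    [0,0,0,0,0,0,-1],
    [0,0,0,0,0,0,-1],
    [0,0,0,0,0,0,-1],
    [0,0,0,0,0,0,-1],
    [0,0,0,0,0,0,-1],
    [0,0,0,0,0,0,-1],
    [0,0,0,0,0,0,-1]
  ]
}}

```text
t: 30.75
tcp_pos: [0.4972, 0.1573, 0.1913]
tool_rot: [0.998, -0.07, 0.0, -0.0]
force: [0.3, 0.1, -2.6]
finger_gap: 0.147
gripper_force: 68.4
```

```bash
python3 ballm.py; python3 -c "
from h import *
print(abs(manip.sense()['qd']).max())"
```

```text
tcp [0.4972 0.1573 0.1913] psi -8.0 f [ 0.3  0.1 -2.6] 30.75
expected ball [0.5037 0.2039 0.1246]
wrist [230.8 225.2] [ 196  191   71   69 3740] ray@z [0.5032 0.2077 0.1246] top z 0.1453
side [296.6 150.4] [290 144  14  14 144] ray@z [0.5037 0.213  0.1246] top z 0.1473
0.0025707691219659864
```

Ball is at (0.503, 0.208, 0.125), within about 1 mm of the spot, level and still. Handing in.

```bash
python3 -c "
from station import manip
print(manip.sign_off())"
```

```text
the job is handed in; nothing more can be done
None
```

Handed in at about 31 s: I pushed the switch fully down twice (judged by force and depth only; the lamp never looked lit in the images), stood the punch back in its block, and am holding the tray level and still, with the ball untouched in its pocket and, as measured, about 13 cm in front of the lamp face and centred to within a few millimetres.

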